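Count a wipe sample with a hand-held contamination monitor

ROBOT

A 6-joint arm with a two-finger parallel gripper is mounted at the origin on a cart in front of the work surface, level with it; the furniture and walls round the work are solid. World frame = base frame: x ahead of the robot, y to its left, z up, the work surface at z = 0. Lengths are in m, angles in rad, forces in N, time in s.
With the tool pointing down it reaches from about 0.35 to 0.775 m from the base axis. Payload 7.3 kg.
Tool frame: the origin (TCP) lies midway between the tips of the shut fingers; the grasp point (between the pads) lies 19 mm behind it; z points along the fingers, y is the line along which they close (so a half turn about z gives the same grasp; the last joint's range is limited). The gripper opens to 92 mm and grips with 3 to 60 N. Pads are 19 mm wide; open, the fingers measure 130 mm over their backs; the gripper's body (75 mm by 190 mm) begins 47 mm behind the grasp point.
Start: joints at [1.166, 0.342, 1.524, -0, 1.275, -0.146], TCP at [0.134, 0.508, 0.227] pointing down, gripper open.
Joint ranges: [-2.53, 2.53], [-0.77, 2.02], [0.04, 2.7], [-1, 4.14], [0.28, 2.66], [-3.11, 3.11]. Speed limits (rad/s): [2.57, 2.57, 3.14, 3.14, 3.14, 3.14].

INTERFACE

Orientations are given as [roll, pitch, yaw] about the fixed x, y, z axes, in that order (R = Rz(yaw) Ry(pitch) Rx(roll)).
In Python, from cell import robot, read_camera, camera_params, nets gives the robot as it stands. The module is installed in compiled form; this text tells all that it offers.
- The arm moves only by the tool step_arm, never from a script. Its argument "steps" is a list of rows, each an object of numbers: "x", "y", "z": the shift along the tool's x, y, z as a fraction of full scale; "rx", "ry", "rz": the turn, a rotation vector about the tool's x, y, z as a fraction of full scale; "claw": the opening, from -1 (shut) to 1 (fully open). In form: [{"x": .., "y": .., "z": .., "rx": .., "ry": .., "rz": .., "claw": ..}, ...]. A call has 1 to 12 rows; each row is the pose to reach, as a shift and turn from the pose commanded when the call began, along the tool's axes at that moment; what a row does not reach only later rows make up. Full scale, the value 1, is 750 mm for a shift and pi/4 rad for a turn. A row lasts 1/12 s, in which the tool goes at most 41.7 mm and 7.16 degrees, less where a joint would pass 70% of its speed; a pose out of reach is approached as far as the arm can. A call with a number of a shift or a turn outside -1 to 1 is refused whole. A call with a gripper value outside its range is refused whole. The fingers move at their own pace and stop on an object; "squeeze" is the grip in N (left out, the last holds). Time passes only in rows, so rows that repeat a pose let the fingers close. It gives the time, the measured TCP pose, the force, the opening and the grip force at its end, in the units of the state.
- robot.observe(): the state, without advancing time (a new reading comes with each control period).
- read_camera(name): name is "scene" or "top"; returns (picture, depth): 420x560x3 uint8, blue, green, red; 420x560 float32, m along the optical axis (not along the pixel's ray), 0 where there is no reading.
- camera_params(name): a dict with "fx", "fy", "cx", "cy" (pixels), "R" (3x3) and "t" (3): a world point X has camera coordinates R X + t. Camera axes: x right, y down, z forward; pixel columns grow to the right and rows downward; lengths in m; the calibration is good to about 2 mm. A picture is of the moment at which its call begins. camera_params takes no time and is no camera call.
- robot.hand_in(): hands the job in; it is judged then, once.
Trained networks look in the newest picture that a camera, given by its name, has taken for a name from the list of things; names that differ only in an ending like _2 or _b are one class to them, and where a whole thing is asked for, a point or a joint stands for the part that bears it (a point fixed in the world has none). Each returns a list of dicts, best first, with "conf" (0 to 1); they miss things now and then, are a little off and sometimes report something else, mostly with a low value. They report only what shows in the picture. A call takes as long as a camera call.
- nets.masks_of(camera, query): "region" (420x560 bool, what is visible of it) and "box" ([left, top, right, bottom] in pixels, round what is visible of it).
- nets.landmark_of(camera, query): "pixel" ([row, column] in pixels: a listed point, or the origin of a listed thing).
The state is a dict: "time": time; "qpos": joint angles; "qvel": joint speeds; "joint_efforts": joint torques, N m; "tool_pos": TCP position; "tool_rot": TCP orientation; "contact_force": force on the tool from outside, world axes, zero at the start; "torque": the same for the moment, N m; "opening": finger opening in m; "grip_force": force on a finger pad.
Only numpy, scipy, OpenCV 4.12 (cv2) and the standard library are available. Lean on these libraries where they do the work, as an engineer would, in place of code of your own. Each camera call takes 0.05 s, during which the arm holds its last target. There are 200 camera calls.

TASK

Pull the sample carriage out of its shield by its knob until it meets its end stop, so that the wipe lies in the open. Then lift the hand-held contamination monitor out of its dock by the handle, carry it clear of the tube rack and the two bottles without disturbing them, and hold it level about 10 mm above the wipe, its long side along the wipe's long side and its window centred over the wipe. The monitor must never touch the sample slide or the wipe (it would be contaminated), and the program finishes while the gripper is still holding it there, steady.

Things in the scene. Friction and masses are not known exactly. Their poses are not given: they have to be found in the camera images.
- sample_slide: fixed grey sample slide, base 250 (x) x 160 (y) x 12 mm, origin at the centre of its underside on the bench. The shield is a hood at the +x end (x 25 to 120, y -72 to 72 mm, top 66 mm), open towards -x. A flat aluminium carriage runs out of it towards -x between guide bars (tops 25 mm) to two end stops (tops 26 mm) at the -x end
- sample_carriage (a joint): position of the carriage in metres: 0 fully inside the shield, 0.100 pulled fully out (towards the slide's -x) against its end stop; starts between 0 and 0.025; slides stiffly (about 2 N) and stays where it is left
- knob_grip (a point): centre of the carriage's upright round black pull knob: 22 mm in diameter, 50 to 79 mm above the bench (this point 66 mm) on a 10 mm post; carriage top 23.5 mm. It lies 66 mm on the -x side of the wipe's centre, moves with the carriage and starts 24 mm or more in front of the hood. Axes as the slide
- sample_centre (a point): centre of the top of the white paper wipe on the carriage, 26 mm above the bench; wipe 36 (x) x 80 mm (y, its long side) in a steel dish 44.5 x 88.5 mm whose rim stands 2 mm above the wipe. Axes as the slide. With the carriage at its stop this point is 58 mm in front of the hood and 55 mm from the knob's near side
- monitor: loose contamination monitor, 0.36 to 0.6 kg: white detector head 80 (x) x 140 (y, its long side) x 29 mm, above it a bar handle along y with a display pod (top 92 mm) and a battery cap at its ends (|y| over 45 mm). Overall 80 x 158 x 92 mm. Origin at the centre of its flat underside, z up; either way round will do
- window_centre (a point): centre of the monitor's rectangular window, 56 (x) x 104 mm (y), flush in the flat underside (same as the monitor's origin and axes)
- handle_grip (a point): centre of the monitor's bar handle, 74 mm above its underside: the bar is 26 mm wide (across the monitor's x), 24 mm high (62 to 86 mm above the underside) and 118 mm long along y, free below for 30 mm between its two pillars (at y = +/- 50 mm); grip it across x at this point
- dock: fixed flat black parking dock, 108 x 172 mm, with lips 26 mm high round the monitor (about 3 mm clearance); the monitor stands in it with its underside 12 mm above the bench and comes out straight up. Origin at the centre of its underside. The dock and the slide may change sides
- tube_rack: loose rack with 50 ml tubes, 78 x 205 mm, top of its tallest tubes 114 mm above the bench, standing between the dock and the slide with its length roughly along the robot's x; origin at the centre of its underside; must stay where it is
- front_bottle: loose white reagent bottle, 66 mm in diameter, 126 mm high, near the robot in front of the rack; origin at the centre of its underside; must stay where it is
- back_bottle: loose white reagent bottle, 68 mm in diameter, 121 mm high, beyond the rack; origin at the centre of its underside; must stay where it is

How it is judged:
On the way, in this order (a step that is already met when the one before it is completed fails the run):
1. the carriage is pulled out to its end stop while the monitor still stands in its dock (value of joint sample_carriage above 0.096 m and z of window_centre in the frame of dock below 0.02 m), for 0.2 s.
2. the monitor is lifted clear of its dock in the gripper (z of window_centre in the frame of dock above 0.045 m and contact force between the fingers and monitor above 1 N), for 0.1 s.
At the end, for the whole second after the job is handed in: Carriage within 5 mm of its stop; monitor held by the fingers, still, clear of the slide: underside 4 to 17 mm above the wipe, window centre within 10 mm of the wipe's centre, long sides parallel within 0.12 rad (either way round), tilt below 0.09 rad (value of joint sample_carriage above 0.095 m and horizontal distance between window_centre and sample_centre below 0.01 m and z of window_centre in the frame of sample_centre between 0.004 and 0.017 m and angle between the y axis of monitor and the y axis of sample_slide, either way round below 0.12 rad and angle between monitor's own z axis and vertical below 0.09 rad and linear speed of monitor below 0.02 m/s and contact force between the fingers and monitor above 1 N and contact force between monitor and sample_slide below 0.1 N); the arm keeps its last pose, push and grip.
It fails at once if the monitor touches the sample slide, its carriage or the wipe (contact force between monitor and sample_slide above 0.5 N).
It fails at once if the tube rack is disturbed (moved more than 15 mm or tipped) (distance of tube_rack from where it was at the start of the episode above 0.015 m or angle between tube_rack's own z axis and vertical above 0.25 rad).
It fails at once if a bottle is disturbed (moved more than 15 mm or tipped) (distance of any of front_bottle, back_bottle from where it was at the start of the episode above 0.015 m or angle between any of front_bottle, back_bottle's own z axis and vertical above 0.25 rad).
It also fails if it takes over 64 s, if anything falls off the work surface, if the arm or the gripper's body presses on something with over 40 N, if the wrist force passes 120 N, or if a joint passes its speed limit or range.

## Working session

There is one attempt and no reset: what is moved stays moved. The work goes in short steps, Python scripts to look and compute and a tool call to move; the robot and the scene stay as the last step left them, time stands still between calls to the robot, and variables do not carry over. Pictures are saved under pics/ and viewed, at most 10 in all, crops included, and the job is handed in when it is done.

Besides the shell and the picture viewer there is one more tool, called after "Request:" as name([rows], argument=value, ...), one row to a line, values as JSON. step_arm: Moves the arm, as the interface text tells. Its arguments: {"type":"object","properties":{"steps":{"type":"array","items":{"type":"object","properties":{"x":{"type":"number","minimum":-1,"maximum":1},"y":{"type":"number","minimum":-1,"maximum":1},"z":{"type":"number","minimum":-1,"maximum":1},"rx":{"type":"number","minimum":-1,"maximum":1},"ry":{"type":"number","minimum":-1,"maximum":1},"rz":{"type":"number","minimum":-1,"maximum":1},"claw":{"type":"number"}}}},"squeeze":{"type":"number"}},"required":["steps"]}

```bash
mkdir -p pics; python3 - <<'E'
from cell import robot, read_camera, camera_params, nets
import cv2, numpy as np
for c in ("scene","top"):
    im,d=read_camera(c); cv2.imwrite(f"pics/{c}0.png",im); np.save(f"{c}0.npy",d)
    p=camera_params(c); R=np.array(p["R"]);t=np.array(p["t"]); print(c,p["fx"],p["cx"],p["cy"],"cam at",(-R.T@t).round(3), R[2].round(3))
    for q in ("knob_grip","sample_centre","handle_grip","sample_slide","dock","tube_rack","front_bottle","back_bottle"):
        l=nets.landmark_of(c,q)
        for o in l[:1]:
            r,cc=o["pixel"]; z=d[int(round(r)),int(round(cc))]
            X=R.T@(z*np.array([(cc-p["cx"])/p["fx"],(r-p["cy"])/p["fy"],1])-t)
            print(q,round(o["conf"],2),np.round(o["pixel"],1),X.round(3))
print(robot.observe())
E
```

```text
scene 496.5412788460627 285.2514445503318 208.38973564604083 cam at [ 0.095 -0.884  0.608] [ 0.42   0.78  -0.463]
knob_grip 0.64 [181.2 233.2] [0.542 0.235 0.063]
handle_grip 0.59 [256.2 361.4] [ 0.598 -0.255  0.091]
sample_slide 0.57 [201.7 243.2] [0.546 0.183 0.024]
dock 0.98 [289.7 357.3] [ 0.576 -0.279  0.037]
tube_rack 0.84 [236.4 294.4] [ 0.595 -0.002  0.003]
front_bottle 0.84 [259.7 229.2] [ 0.409 -0.052  0.024]
back_bottle 0.83 [230.7 357.3] [ 0.736 -0.058  0.008]
top 436.4086537926293 277.42422420359605 207.98099429306035 cam at [0.403 0.019 1.163] [ 0.161 -0.011 -0.987]
knob_grip 0.62 [214.9 185.2] [0.556 0.237 0.078]
sample_centre 0.57 [198.9 193.6] [0.6   0.221 0.063]
handle_grip 0.86 [200.3 375.7] [ 0.602 -0.236  0.103]
sample_slide 0.62 [215.6 190.6] [0.561 0.233 0.03 ]
tube_rack 0.84 [207.7 275.8] [0.574 0.011 0.115]
front_bottle 0.96 [272.4 284.3] [ 0.419 -0.013  0.126]
back_bottle 0.65 [146.7 296.5] [ 0.736 -0.038  0.094]
{'time': 0.9, 'qpos': array([ 1.16601180e+00,  3.41922126e-01,  1.52410748e+00,  4.72747275e-06,
        1.27540381e+00, -1.45988189e-01]), 'qvel': array([-0.00067226,  0.00046642,  0.00080921, -0.00118044, -0.00029439,
        0.00136423]), 'joint_efforts': array([ 1.54843615e-04, -4.31127083e+01, -2.44470656e+01,  7.16509880e-02,
        4.83701471e-02, -1.36012051e-05]), 'tool_pos': array([0.13433323, 0.50753763, 0.22677834]), 'tool_rot': array([3.14143445e+00, 1.86894737e-05, 2.88279494e+00]), 'contact_force': array([-0.1107513 , -0.53685631,  0.05618279]), 'torque': array([ 0.02508731,  0.03376898, -0.02500941]), 'grip_force': 0.0, 'opening': 0.0919304028887682}
```

View pics/top0.png

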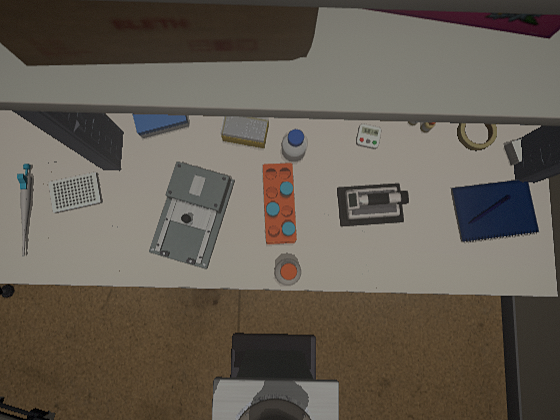

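View pics/scene0.png

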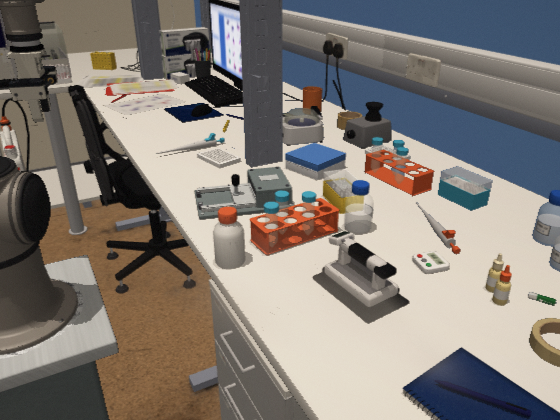

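Top view: slide at left (hood around (198,183), knob (186,217), opening toward the robot), rack in the middle (280,203), bottles (288,270) and (295,143), monitor in its dock at right (372,202). I'll now measure poses from depth.

```bash
cat > h.py <<'E'
import numpy as np, cv2
from cell import robot, read_camera, camera_params, nets
def cloud(c,d):
    p=camera_params(c); R=np.array(p["R"]);t=np.array(p["t"])
    v,u=np.mgrid[:d.shape[0],:d.shape[1]]
    C=np.stack([(u-p["cx"])/p["fx"]*d,(v-p["cy"])/p["fy"]*d,d],-1)
    X=(C-t)@R; X[d<=0]=np.nan; return X
def rect(P):
    (cx,cy),(w,h),a=cv2.minAreaRect((P[:,:2]*1000).astype(np.float32))
    return np.round([cx,cy,w,h,a],1)
def proj(c,X):
    p=camera_params(c); q=np.array(p["R"])@X+np.array(p["t"]); return p["fx"]*q[0]/q[2]+p["cx"],p["fy"]*q[1]/q[2]+p["cy"]
E
python3 - <<'E'
from h import *
X=cloud("top",np.load("top0.npy")); im=cv2.imread("pics/top0.png")
S=cloud("scene",np.load("scene0.npy"))
def sel(X,x0,x1,y0,y1,z0,z1):
    with np.errstate(invalid='ignore'):
        m=(X[...,0]>x0)&(X[...,0]<x1)&(X[...,1]>y0)&(X[...,1]<y1)&(X[...,2]>z0)&(X[...,2]<z1)
    return X[m]
bench=sel(X,.4,.7,-.15,-.08,-.02,.02); print("bench z",bench[:,2].mean(),bench[:,2].std())
for n,b in {"hood":(.45,.8,.1,.4,.055,.075),"slide all":(.4,.8,.08,.42,.008,.075),"knob":(.45,.65,.15,.32,.074,.085),
 "monitor hi":(.5,.7,-.36,-.15,.08,.13),"monitor head":(.5,.72,-.4,-.12,.034,.05),"monitor all":(.5,.72,-.4,-.12,.034,.13),"dock":(.48,.75,-.4,-.1,.008,.13),"rack":(.4,.75,-.05,.06,.04,.13),"fb":(.33,.47,-.08,.06,.1,.14),"bb":(.66,.85,-.12,.04,.1,.14)}.items():
    for nm,Y in(("top",X),("scene",S)):
        P=sel(Y,*b)
        if len(P)>5: print(n,nm,len(P),rect(P),P.mean(0).round(4),P[:,2].max().round(4))
E
python3 - <<'E'
import cv2
im=cv2.imread('pics/top0.png')
a=cv2.resize(im[150:280,130:250],None,fx=3.3,fy=3.3,interpolation=cv2.INTER_CUBIC);b=cv2.resize(im[150:280,325:425],None,fx=3.3,fy=3.3,interpolation=cv2.INTER_CUBIC)
cv2.imwrite('pics/crop.png',cv2.hconcat([a,b]))
E
```

```text
bench z 1.2687906467583928e-05 0.002195535009301466
hood top 2302 [668.6 239.5 259.3 280.4   0.9] [0.6509 0.2055 0.0639] 0.0749
hood scene 1035 [677.1 202.6 151.1 285.   74.8] [0.6478 0.1964 0.0625] 0.0749
slide all top 6474 [613.3 247.2 333.8 373.3  90. ] [0.5918 0.2268 0.0363] 0.0749
slide all scene 3471 [613.  233.6 307.  373.8  90. ] [0.6055 0.2154 0.0356] 0.0749
knob top 56 [549.2 237.8  17.5  20.5   4.2] [0.5492 0.237  0.0788] 0.0843
knob scene 25 [547.1 236.4  17.3  19.   26.5] [0.5481 0.2357 0.0767] 0.0794
monitor hi top 798 [ 611.6 -242.6   45.9  156.3    7.8] [ 0.6079 -0.2369  0.0969] 0.1075
monitor hi scene 1078 [ 606.1 -244.8   47.   154.8    4.4] [ 0.6031 -0.2502  0.0929] 0.1041
monitor head top 835 [ 609.6 -242.9   78.5  137.7    5.4] [ 0.6018 -0.2467  0.0416] 0.0496
monitor head scene 1370 [ 607.6 -244.6   79.1  139.4    5.9] [ 0.5982 -0.2545  0.0406] 0.05
monitor all top 1645 [ 609.6 -242.9   78.5  156.     5.4] [ 0.6048 -0.2422  0.0686] 0.1075
monitor all scene 2729 [ 607.6 -244.7   79.1  155.1    5.9] [ 0.6004 -0.2526  0.0637] 0.1041
dock top 2288 [ 636.8 -250.5  170.   191.7    4.8] [ 0.6031 -0.2377  0.0541] 0.1075
dock scene 3838 [ 605.4 -246.1  104.3  166.4    5.1] [ 0.5962 -0.2598  0.0514] 0.1041
rack top 2668 [575.2  -1.5 349.4  96.7   0. ] [ 0.5794 -0.0058  0.0815] 0.1299
rack scene 3019 [574.7   1.  349.3 101.9   0. ] [ 0.562  -0.0193  0.0804] 0.1277
fb top 222 [422.3 -21.6  38.1  37.8  88.4] [ 0.423  -0.0219  0.1254] 0.1313
fb scene 301 [420.7 -24.1  36.5  40.6   0.9] [ 0.4186 -0.0301  0.1182] 0.1277
bb top 226 [754.5 -33.3  39.6  37.6   1.8] [ 0.7531 -0.0331  0.1197] 0.1267
bb scene 226 [753.4 -35.9  40.1  38.9  87.1] [ 0.7492 -0.0403  0.1139] 0.1215
```

View pics/crop.png

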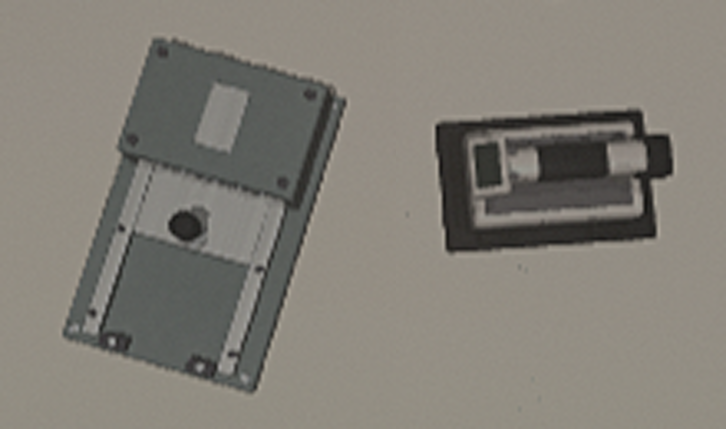

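Crop: slide with the hood away from the robot, the knob standing just in front of the hood, end stops nearest the robot. The monitor handle runs along about world y. Next I fit the slide pose on its mask.

```bash
python3 - <<'E'
from h import *
for c in("top","scene"):
    im,d=read_camera(c); X=cloud(c,d)
    for q in ("sample_slide","sample_carriage","tube_rack"):
      for o in nets.masks_of(c,q)[:1]:
        m=cv2.erode(o["region"].astype(np.uint8),np.ones((2,2)))>0; P=X[m&(d>0)]
        print(c,q,round(o["conf"],2),o["box"],m.sum(),rect(P))
        if q=="sample_slide":
            for z0,z1 in((.058,.074),(.006,.03)):
                H=P[(P[:,2]>z0)&(P[:,2]<z1)]; print("  z",z0,rect(H),H.mean(0).round(4))
    lo=d.copy()
    # rotated-slide mask edge fit by blob: hood height blob
    with np.errstate(invalid='ignore'):
        m=((X[...,2]>.056)&(X[...,2]<.074)&(X[...,0]>.5)&(X[...,0]<.78)&(X[...,1]>.1)&(X[...,1]<.33)).astype(np.uint8)
    m=cv2.morphologyEx(m,cv2.MORPH_OPEN,np.ones((5,5),np.uint8)); n,L,s,_=cv2.connectedComponentsWithStats(m)
    k=1+np.argmax(s[1:,4]); P=X[L==k]; print("hood blob",s[k],rect(P),P.mean(0).round(4))
E
```

```text
top sample_slide 0.93 [151.9, 161.5, 234.5, 266.2] 5562 [563.8 231.8 157.5 243.2  75.8]
  z 0.058 [609.3 219.9 140.6 145.1  75.7] [0.6332 0.2128 0.0632]
  z 0.006 [563.8 231.8 157.5 243.2  75.8] [0.5224 0.2381 0.017 ]
top sample_carriage 0.94 [174.1, 195.4, 212.7, 228.2] 752 [566.1 233.3  95.8  56.4  74.9]
top tube_rack 0.77 [262.8, 162.3, 298.0, 245.2] 2296 [599.4   2.  203.4  75.2   4.4]
hood blob [ 168  162   61   48 1996] [636.6 215.1 145.   95.   75.5] [0.636  0.2135 0.0631]
scene sample_slide 0.63 [198.1, 166.7, 292.1, 221.5] 2700 [543.8 154.6 403.  240.6  75.9]
  z 0.058 [609.4 216.8 140.3 142.7  74.2] [0.6272 0.2049 0.0618]
  z 0.006 [561.  226.1 149.1 239.   75.9] [0.5221 0.2281 0.0168]
scene sample_carriage 0.92 [230.1, 174.0, 254.3, 199.5] 381 [568.8 237.2 108.7  58.8  75.2]
scene tube_rack 0.68 [250.1, 189.5, 339.7, 255.2] 3391 [617.3  44.7 247.  166.5   3.3]
hood blob [249 167  42  25 827] [635.3 213.6 148.5  95.9  75. ] [0.6321 0.2056 0.0614]
```

```bash
cat >> h.py <<'E'
from scipy.spatial.transform import Rotation as Ro
def plan(*targets):
    s=robot.observe(); R0=Ro.from_euler('xyz',s["tool_rot"]); print("t",s["time"],s["tool_pos"].round(4),s["tool_rot"].round(4),"open",round(s["opening"],4),"grip",round(s["grip_force"],1),s["contact_force"].round(1))
    for x,y,z,yaw in targets:
        d=R0.inv().apply(np.array([x,y,z])-s["tool_pos"])/.75
        r=(R0.inv()*Ro.from_euler('xyz',[np.pi,0,np.radians(yaw)])).as_rotvec()/(np.pi/4)
        print((x,y,z,yaw),"shift",d.round(4),"turn",r.round(4))
E
python3 -c "
from h import *
plan((.549,.237,.227,165.5),(.549,.237,.12,165.5),(.549,.237,.047,165.5))"
```

```text
t 1.3 [0.1344 0.5075 0.2268] [3.1415e+00 1.0000e-04 2.8828e+00] open 0.0923 grip 0.0 [-0.3  0.3 -0.4]
(0.549, 0.237, 0.227, 165.5) shift [-6.268e-01 -2.072e-01 -3.000e-04] turn [ 0.0001  0.0001 -0.0073]
(0.549, 0.237, 0.12, 165.5) shift [-0.6268 -0.2072  0.1423] turn [ 0.0001  0.0001 -0.0073]
(0.549, 0.237, 0.047, 165.5) shift [-0.6267 -0.2073  0.2397] turn [ 0.0001  0.0001 -0.0073]
```

Request:
step_arm([
  {"x": -0.02,"y": -0.007,"claw": 1},
  {"x": -0.06,"y": -0.02,"claw": 1},
  {"x": -0.11,"y": -0.036,"claw": 1},
  {"x": -0.16,"y": -0.053,"claw": 1},
  {"x": -0.21,"y": -0.069,"claw": 1},
  {"x": -0.26,"y": -0.086,"claw": 1},
  {"x": -0.31,"y": -0.102,"claw": 1},
  {"x": -0.36,"y": -0.119,"claw": 1},
  {"x": -0.41,"y": -0.135,"claw": 1},
  {"x": -0.46,"y": -0.152,"claw": 1},
  {"x": -0.5,"y": -0.165,"claw": 1},
  {"x": -0.52,"y": -0.172,"claw": 1},
])

```text
$.steps[0]: bad value
```

Request:
step_arm([
  {"x": -0.03,"y": -0.01,"z": 0.02,"claw": 1},
  {"x": -0.06,"y": -0.02,"z": 0.05,"claw": 1},
  {"x": -0.09,"y": -0.03,"z": 0.08,"claw": 1},
  {"x": -0.1068,"y": -0.0352,"z": 0.11,"rz": -0.007,"claw": 1},
  {"x": -0.1068,"y": -0.0352,"z": 0.11,"rz": -0.007,"claw": 1},
  {"x": -0.1068,"y": -0.0352,"z": 0.11,"rz": -0.007,"claw": 1},
])

```text
$.steps[0]: bad value
```

```bash
python3 - <<'E'
from h import *
plan((.549,.237,.047,165.5))
im,d=read_camera("scene"); cv2.imwrite("pics/s1.png",cv2.resize(im[120:240,180:320],None,fx=4,fy=4))
E
```

```text
t 1.3 [0.1344 0.5075 0.2268] [3.1415e+00 1.0000e-04 2.8828e+00] open 0.0923 grip 0.0 [-0.3  0.3 -0.4]
(0.549, 0.237, 0.047, 165.5) shift [-0.6267 -0.2073  0.2397] turn [ 0.0001  0.0001 -0.0073]
```

View pics/s1.png

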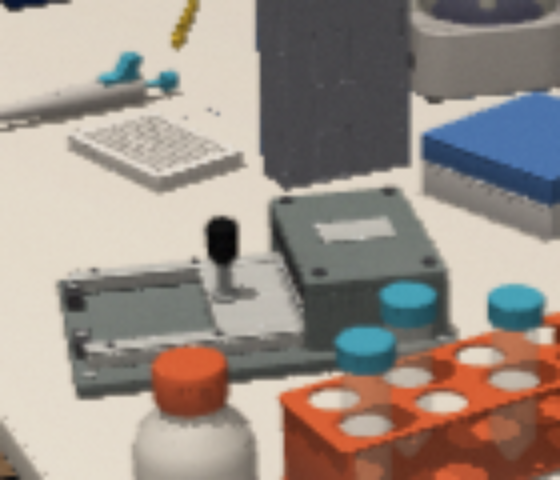

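The picture shows the slide untouched, with the knob at crop (222,240). Both moves were refused, probably because every key must be present in each row.

Request:
step_arm([
  {"x": -0.02,"y": -0.007,"z": 0,"rx": 0,"ry": 0,"rz": 0,"claw": 1},
  {"x": -0.06,"y": -0.02,"z": 0,"rx": 0,"ry": 0,"rz": 0,"claw": 1},
  {"x": -0.11,"y": -0.036,"z": 0,"rx": 0,"ry": 0,"rz": 0,"claw": 1},
  {"x": -0.16,"y": -0.053,"z": 0,"rx": 0,"ry": 0,"rz": 0,"claw": 1},
  {"x": -0.21,"y": -0.069,"z": 0,"rx": 0,"ry": 0,"rz": 0,"claw": 1},
  {"x": -0.26,"y": -0.086,"z": 0,"rx": 0,"ry": 0,"rz": 0,"claw": 1},
  {"x": -0.31,"y": -0.102,"z": 0,"rx": 0,"ry": 0,"rz": 0,"claw": 1},
  {"x": -0.36,"y": -0.119,"z": 0,"rx": 0,"ry": 0,"rz": 0,"claw": 1},
  {"x": -0.41,"y": -0.135,"z": 0,"rx": 0,"ry": 0,"rz": 0,"claw": 1},
  {"x": -0.46,"y": -0.152,"z": 0,"rx": 0,"ry": 0,"rz": 0,"claw": 1},
  {"x": -0.5,"y": -0.165,"z": 0,"rx": 0,"ry": 0,"rz": 0,"claw": 1},
  {"x": -0.52,"y": -0.172,"z": 0,"rx": 0,"ry": 0,"rz": 0,"claw": 1},
])

```text
time: 2.35
tool_pos: [0.4813, 0.2806, 0.2265]
tool_rot: [-3.141, 0.001, 2.88]
contact_force: [0.1, 0.3, 0.1]
opening: 0.0917
grip_force: 0.0
```

Request:
step_arm([
  {"x": -0.03,"y": -0.01,"z": 0.02,"rx": 0,"ry": 0,"rz": 0,"claw": 1},
  {"x": -0.06,"y": -0.02,"z": 0.05,"rx": 0,"ry": 0,"rz": 0,"claw": 1},
  {"x": -0.09,"y": -0.03,"z": 0.08,"rx": 0,"ry": 0,"rz": 0,"claw": 1},
  {"x": -0.1068,"y": -0.0352,"z": 0.11,"rx": 0,"ry": 0,"rz": -0.007,"claw": 1},
  {"x": -0.1068,"y": -0.0352,"z": 0.11,"rx": 0,"ry": 0,"rz": -0.007,"claw": 1},
  {"x": -0.1068,"y": -0.0352,"z": 0.11,"rx": 0,"ry": 0,"rz": -0.007,"claw": 1},
])

```text
time: 2.85
tool_pos: [0.5481, 0.2369, 0.1431]
tool_rot: [-3.14, -0.003, 2.887]
contact_force: [-0.1, -1.3, 0.4]
opening: 0.0918
grip_force: 0.0
```

```bash
python3 - <<'E'
from h import *
plan((.549,.237,.047,165.5))
E
```

```text
t 2.85 [0.5481 0.2369 0.1431] [-3.1403 -0.0032  2.8874] open 0.0918 grip 0.0 [-0.1 -1.3  0.4]
(0.549, 0.237, 0.047, 165.5) shift [-0.0015  0.0006  0.1281] turn [-0.0016 -0.004  -0.0015]
```

Request:
step_arm([
  {"x": -0.001,"y": 0,"z": 0.03,"rx": 0,"ry": 0,"rz": 0,"claw": 1},
  {"x": -0.001,"y": 0,"z": 0.06,"rx": 0,"ry": 0,"rz": 0,"claw": 1},
  {"x": -0.001,"y": 0,"z": 0.09,"rx": 0,"ry": 0,"rz": 0,"claw": 1},
  {"x": -0.001,"y": 0,"z": 0.12,"rx": 0,"ry": 0,"rz": 0,"claw": 1},
  {"x": -0.001,"y": 0,"z": 0.128,"rx": 0,"ry": 0,"rz": 0,"claw": 1},
  {"x": -0.001,"y": 0,"z": 0.128,"rx": 0,"ry": 0,"rz": 0,"claw": 0},
  {"x": -0.001,"y": 0,"z": 0.128,"rx": 0,"ry": 0,"rz": 0,"claw": -0.6},
  {"x": -0.001,"y": 0,"z": 0.128,"rx": 0,"ry": 0,"rz": 0,"claw": -0.8},
  {"x": -0.001,"y": 0,"z": 0.128,"rx": 0,"ry": 0,"rz": 0,"claw": -0.8},
  {"x": -0.001,"y": 0,"z": 0.128,"rx": 0,"ry": 0,"rz": 0,"claw": -0.8},
  {"x": -0.001,"y": 0,"z": 0.128,"rx": 0,"ry": 0,"rz": 0,"claw": -0.8},
  {"x": -0.001,"y": 0,"z": 0.128,"rx": 0,"ry": 0,"rz": 0,"claw": -0.8},
], squeeze=20)

```text
time: 3.85
tool_pos: [0.5499, 0.2369, 0.0487]
tool_rot: [3.141, 0.001, 2.888]
contact_force: [0.2, 0.5, -0.1]
opening: 0.0497
grip_force: 0.0
```

Request:
step_arm([
  {"x": 0,"y": 0,"z": 0,"rx": 0,"ry": 0,"rz": 0,"claw": -0.8},
  {"x": 0,"y": 0,"z": 0,"rx": 0,"ry": 0,"rz": 0,"claw": -0.8},
  {"x": 0,"y": 0,"z": 0,"rx": 0,"ry": 0,"rz": 0,"claw": -0.8},
  {"x": 0,"y": 0,"z": 0,"rx": 0,"ry": 0,"rz": 0,"claw": -0.8},
  {"x": 0,"y": 0,"z": 0,"rx": 0,"ry": 0,"rz": 0,"claw": -0.8},
  {"x": 0,"y": 0,"z": 0,"rx": 0,"ry": 0,"rz": 0,"claw": -0.8},
])

```text
time: 4.35
tool_pos: [0.5501, 0.2382, 0.0482]
tool_rot: [3.139, 0.001, 2.888]
contact_force: [1.7, 6.0, -1.2]
opening: 0.021
grip_force: 20.0
```

Request:
step_arm([
  {"x": 0.01,"y": 0,"z": 0,"rx": 0,"ry": 0,"rz": 0,"claw": -0.8},
  {"x": 0.022,"y": 0,"z": 0,"rx": 0,"ry": 0,"rz": 0,"claw": -0.8},
  {"x": 0.034,"y": 0,"z": 0,"rx": 0,"ry": 0,"rz": 0,"claw": -0.8},
  {"x": 0.046,"y": 0,"z": 0,"rx": 0,"ry": 0,"rz": 0,"claw": -0.8},
  {"x": 0.058,"y": 0,"z": 0,"rx": 0,"ry": 0,"rz": 0,"claw": -0.8},
  {"x": 0.07,"y": 0,"z": 0,"rx": 0,"ry": 0,"rz": 0,"claw": -0.8},
  {"x": 0.08,"y": 0,"z": 0,"rx": 0,"ry": 0,"rz": 0,"claw": -0.8},
  {"x": 0.09,"y": 0,"z": 0,"rx": 0,"ry": 0,"rz": 0,"claw": -0.8},
  {"x": 0.096,"y": 0,"z": 0,"rx": 0,"ry": 0,"rz": 0,"claw": -0.8},
  {"x": 0.1,"y": 0,"z": 0,"rx": 0,"ry": 0,"rz": 0,"claw": -0.8},
  {"x": 0.104,"y": 0,"z": 0,"rx": 0,"ry": 0,"rz": 0,"claw": -0.8},
  {"x": 0.106,"y": 0,"z": 0,"rx": 0,"ry": 0,"rz": 0,"claw": -0.8},
])

```text
time: 5.35
tool_pos: [0.4738, 0.2584, 0.0482]
tool_rot: [3.138, 0.002, 2.888]
contact_force: [4.5, 6.5, -5.6]
opening: 0.0211
grip_force: 20.0
```

Request:
step_arm([
  {"x": 0.003,"y": 0,"z": 0,"rx": 0,"ry": 0,"rz": 0,"claw": -0.8},
  {"x": 0.006,"y": 0,"z": 0,"rx": 0,"ry": 0,"rz": 0,"claw": -0.8},
  {"x": 0.009,"y": 0,"z": 0,"rx": 0,"ry": 0,"rz": 0,"claw": -0.8},
  {"x": 0.01,"y": 0,"z": 0,"rx": 0,"ry": 0,"rz": 0,"claw": -0.8},
  {"x": 0.01,"y": 0,"z": 0,"rx": 0,"ry": 0,"rz": 0,"claw": -0.8},
])

```text
time: 5.77
tool_pos: [0.4712, 0.2592, 0.0484]
tool_rot: [3.136, 0.011, 2.888]
contact_force: [17.8, 0.0, -15.8]
opening: 0.0209
grip_force: 20.0
```

Request:
step_arm([
  {"x": 0.01,"y": 0,"z": 0,"rx": 0,"ry": 0,"rz": 0,"claw": 1},
  {"x": 0,"y": 0,"z": 0,"rx": 0,"ry": 0,"rz": 0,"claw": 1},
  {"x": 0,"y": 0,"z": 0,"rx": 0,"ry": 0,"rz": 0,"claw": 1},
  {"x": 0,"y": 0,"z": 0,"rx": 0,"ry": 0,"rz": 0,"claw": 1},
  {"x": 0,"y": 0,"z": 0,"rx": 0,"ry": 0,"rz": 0,"claw": 1},
  {"x": 0,"y": 0,"z": 0,"rx": 0,"ry": 0,"rz": 0,"claw": 1},
  {"x": 0,"y": 0,"z": -0.03,"rx": 0,"ry": 0,"rz": 0,"claw": 1},
  {"x": 0,"y": 0,"z": -0.08,"rx": 0,"ry": 0,"rz": 0,"claw": 1},
  {"x": 0,"y": 0,"z": -0.13,"rx": 0,"ry": 0,"rz": 0,"claw": 1},
  {"x": 0,"y": 0,"z": -0.18,"rx": 0,"ry": 0,"rz": 0,"claw": 1},
  {"x": 0,"y": 0,"z": -0.23,"rx": 0,"ry": 0,"rz": 0,"claw": 1},
  {"x": 0,"y": 0,"z": -0.25,"rx": 0,"ry": 0,"rz": 0,"claw": 1},
])

```text
time: 6.77
tool_pos: [0.467, 0.2593, 0.2413]
tool_rot: [3.137, 0.007, 2.888]
contact_force: [0.6, -0.5, 0.7]
opening: 0.0913
grip_force: 0.0
```

```bash
python3 - <<'E'
from h import *
plan((.6085,-.2438,.236,95.5),(.6085,-.2438,.067,95.5))
im,d=read_camera("scene"); cv2.imwrite("pics/s2.png",cv2.resize(im[100:240,150:350],None,fx=4,fy=4))
for q in("knob_grip","sample_centre"):
  for c in ("scene","top"):
    im,d=read_camera(c); X=cloud(c,d)
    for o in nets.landmark_of(c,q)[:1]:
        r,k=np.round(o["pixel"]).astype(int); print(c,q,o["conf"],o["pixel"],X[r,k].round(4))
E
```

```text
t 6.7667 [0.467  0.2593 0.2413] [3.1368 0.0066 2.8885] open 0.0913 grip 0.0 [ 0.6 -0.5  0.7]
(0.6085, -0.2438, 0.236, 95.5) shift [-0.3506 -0.6022  0.0065] turn [0.0105 0.0036 1.5555]
(0.6085, -0.2438, 0.067, 95.5) shift [-0.3491 -0.6033  0.2319] turn [0.0105 0.0036 1.5555]
scene knob_grip 0.96 [182.0, 204.5] [0.4655 0.2472 0.0721]
scene sample_centre 0.83 [193.4, 229.7] [0.5357 0.2476 0.0241]
top sample_centre 0.67 [229.3, 187.7] [0.5256 0.2378 0.0284]
```

View pics/s2.png

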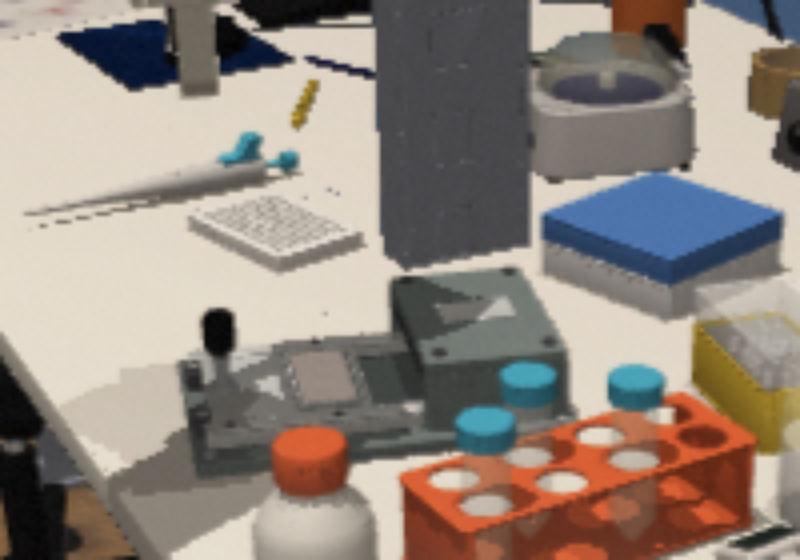

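The carriage is fully out, with the knob at the end stops (218,330) and the wipe in the open (325,378). Now to the monitor.

Request:
step_arm([
  {"x": -0.01,"y": -0.017,"z": 0,"rx": 0,"ry": 0,"rz": 0.05,"claw": 1},
  {"x": -0.025,"y": -0.043,"z": 0,"rx": 0,"ry": 0,"rz": 0.12,"claw": 1},
  {"x": -0.045,"y": -0.077,"z": 0,"rx": 0,"ry": 0,"rz": 0.2,"claw": 1},
  {"x": -0.065,"y": -0.111,"z": 0,"rx": 0,"ry": 0,"rz": 0.29,"claw": 1},
  {"x": -0.085,"y": -0.145,"z": 0,"rx": 0,"ry": 0,"rz": 0.38,"claw": 1},
  {"x": -0.105,"y": -0.179,"z": 0,"rx": 0,"ry": 0,"rz": 0.47,"claw": 1},
  {"x": -0.125,"y": -0.213,"z": 0,"rx": 0,"ry": 0,"rz": 0.56,"claw": 1},
  {"x": -0.145,"y": -0.247,"z": 0,"rx": 0,"ry": 0,"rz": 0.65,"claw": 1},
  {"x": -0.165,"y": -0.281,"z": 0,"rx": 0,"ry": 0,"rz": 0.74,"claw": 1},
  {"x": -0.185,"y": -0.315,"z": 0,"rx": 0,"ry": 0,"rz": 0.83,"claw": 1},
  {"x": -0.2,"y": -0.345,"z": 0,"rx": 0,"ry": 0,"rz": 0.9,"claw": 1},
  {"x": -0.2,"y": -0.345,"z": 0,"rx": 0,"ry": 0,"rz": 0.9,"claw": 1},
])

```text
time: 8.22
tool_pos: [0.5465, -0.0337, 0.2346]
tool_rot: [-3.14, 0.0, 2.175]
contact_force: [0.1, 0.4, -0.7]
opening: 0.0918
grip_force: 0.0
```

```bash
python3 -c "
from h import *
plan((.6085,-.2438,.2,95.5),(.6085,-.2438,.067,95.5))"
```

```text
t 8.2167 [ 0.5465 -0.0337  0.2346] [-3.1399e+00  5.0000e-04  2.1749e+00] open 0.0918 grip 0.0 [ 0.1  0.4 -0.7]
(0.6085, -0.2438, 0.2, 95.5) shift [-0.2775 -0.091   0.0464] turn [-0.0019  0.0012  0.6469]
(0.6085, -0.2438, 0.067, 95.5) shift [-0.2774 -0.0907  0.2237] turn [-0.0019  0.0012  0.6469]
```

Request:
step_arm([
  {"x": -0.02,"y": -0.007,"z": 0,"rx": 0,"ry": 0,"rz": 0.05,"claw": 1},
  {"x": -0.05,"y": -0.016,"z": 0,"rx": 0,"ry": 0,"rz": 0.12,"claw": 1},
  {"x": -0.085,"y": -0.028,"z": 0,"rx": 0,"ry": 0,"rz": 0.2,"claw": 1},
  {"x": -0.12,"y": -0.039,"z": 0,"rx": 0,"ry": 0,"rz": 0.28,"claw": 1},
  {"x": -0.155,"y": -0.051,"z": 0,"rx": 0,"ry": 0,"rz": 0.36,"claw": 1},
  {"x": -0.19,"y": -0.062,"z": 0.01,"rx": 0,"ry": 0,"rz": 0.44,"claw": 1},
  {"x": -0.225,"y": -0.074,"z": 0.02,"rx": 0,"ry": 0,"rz": 0.52,"claw": 1},
  {"x": -0.255,"y": -0.084,"z": 0.03,"rx": 0,"ry": 0,"rz": 0.6,"claw": 1},
  {"x": -0.277,"y": -0.091,"z": 0.05,"rx": -0.002,"ry": 0.001,"rz": 0.647,"claw": 1},
  {"x": -0.277,"y": -0.091,"z": 0.07,"rx": -0.002,"ry": 0.001,"rz": 0.647,"claw": 1},
  {"x": -0.277,"y": -0.091,"z": 0.08,"rx": -0.002,"ry": 0.001,"rz": 0.647,"claw": 1},
  {"x": -0.277,"y": -0.091,"z": 0.08,"rx": -0.002,"ry": 0.001,"rz": 0.647,"claw": 1},
])

```text
time: 9.22
tool_pos: [0.6079, -0.2376, 0.1727]
tool_rot: [-3.138, -0.005, 1.674]
contact_force: [0.2, 0.3, -0.3]
opening: 0.0915
grip_force: 0.0
```

```bash
python3 -c "
from h import *
plan((.6085,-.2438,.067,95.5))"
```

```text
t 9.2167 [ 0.6079 -0.2376  0.1727] [-3.1384 -0.0046  1.674 ] open 0.0915 grip 0.0 [ 0.2  0.3 -0.3]
(0.6085, -0.2438, 0.067, 95.5) shift [-0.009   0.0003  0.141 ] turn [-0.004  -0.0059  0.0092]
```

Request:
step_arm([
  {"x": 0,"y": 0,"z": 0.01,"rx": 0,"ry": 0,"rz": 0,"claw": 1},
  {"x": 0,"y": 0,"z": 0.02,"rx": 0,"ry": 0,"rz": 0,"claw": 1},
  {"x": 0,"y": 0,"z": 0.02,"rx": 0,"ry": 0,"rz": 0,"claw": 1},
  {"x": 0,"y": 0,"z": 0.02,"rx": 0,"ry": 0,"rz": 0,"claw": 1},
])

```text
time: 9.55
tool_pos: [0.6091, -0.2382, 0.1607]
tool_rot: [3.14, -0.001, 1.674]
contact_force: [0.8, -0.4, 0.4]
opening: 0.092
grip_force: 0.0
```

```bash
python3 -c "
from h import *
plan((.6085,-.2438,.067,95.5))"
```

```text
t 9.55 [ 0.6091 -0.2382  0.1607] [ 3.1405e+00 -1.4000e-03  1.6740e+00] open 0.092 grip 0.0 [ 0.8 -0.4  0.4]
(0.6085, -0.2438, 0.067, 95.5) shift [-0.0075 -0.0017  0.1249] turn [ 0.0014 -0.0018  0.0092]
```

Request:
step_arm([
  {"x": -0.0075,"y": -0.001,"z": 0.02,"rx": 0,"ry": 0,"rz": 0.009,"claw": 1},
  {"x": -0.0075,"y": -0.001,"z": 0.045,"rx": 0,"ry": 0,"rz": 0.009,"claw": 1},
  {"x": -0.0075,"y": -0.001,"z": 0.07,"rx": 0,"ry": 0,"rz": 0.009,"claw": 1},
  {"x": -0.0075,"y": -0.001,"z": 0.095,"rx": 0,"ry": 0,"rz": 0.009,"claw": 1},
  {"x": -0.0075,"y": -0.001,"z": 0.115,"rx": 0,"ry": 0,"rz": 0.009,"claw": 1},
  {"x": -0.0075,"y": -0.001,"z": 0.125,"rx": 0,"ry": 0,"rz": 0.009,"claw": 1},
  {"x": -0.0075,"y": -0.001,"z": 0.125,"rx": 0,"ry": 0,"rz": 0.009,"claw": 0},
  {"x": -0.0075,"y": -0.001,"z": 0.125,"rx": 0,"ry": 0,"rz": 0.009,"claw": -0.7},
  {"x": -0.0075,"y": -0.001,"z": 0.125,"rx": 0,"ry": 0,"rz": 0.009,"claw": -0.7},
  {"x": -0.0075,"y": -0.001,"z": 0.125,"rx": 0,"ry": 0,"rz": 0.009,"claw": -0.7},
  {"x": -0.0075,"y": -0.001,"z": 0.125,"rx": 0,"ry": 0,"rz": 0.009,"claw": -0.7},
  {"x": -0.0075,"y": -0.001,"z": 0.125,"rx": 0,"ry": 0,"rz": 0.009,"claw": -0.7},
], squeeze=45)

```text
time: 10.55
tool_pos: [0.6094, -0.2445, 0.0677]
tool_rot: [3.139, -0.001, 1.666]
contact_force: [0.5, 0.2, -0.0]
opening: 0.056
grip_force: 0.0
```

Request:
step_arm([
  {"x": 0,"y": 0,"z": 0,"rx": 0,"ry": 0,"rz": 0,"claw": -0.7},
  {"x": 0,"y": 0,"z": 0,"rx": 0,"ry": 0,"rz": 0,"claw": -0.7},
  {"x": 0,"y": 0,"z": 0,"rx": 0,"ry": 0,"rz": 0,"claw": -0.7},
  {"x": 0,"y": 0,"z": 0,"rx": 0,"ry": 0,"rz": 0,"claw": -0.7},
  {"x": 0,"y": 0,"z": 0,"rx": 0,"ry": 0,"rz": 0,"claw": -0.7},
])

```text
time: 10.97
tool_pos: [0.6089, -0.2443, 0.0669]
tool_rot: [3.141, -0.001, 1.666]
contact_force: [-0.2, 0.5, 0.8]
opening: 0.0257
grip_force: 45.0
```

Gripped at 26 mm with 45 N. Lift straight up.

Request:
step_arm([
  {"x": 0,"y": 0,"z": -0.008,"rx": 0,"ry": 0,"rz": 0,"claw": -0.7},
  {"x": 0,"y": 0,"z": -0.02,"rx": 0,"ry": 0,"rz": 0,"claw": -0.7},
  {"x": 0,"y": 0,"z": -0.04,"rx": 0,"ry": 0,"rz": 0,"claw": -0.7},
  {"x": 0,"y": 0,"z": -0.065,"rx": 0,"ry": 0,"rz": 0,"claw": -0.7},
  {"x": 0,"y": 0,"z": -0.09,"rx": 0,"ry": 0,"rz": 0,"claw": -0.7},
  {"x": 0,"y": 0,"z": -0.115,"rx": 0,"ry": 0,"rz": 0,"claw": -0.7},
  {"x": 0,"y": 0,"z": -0.14,"rx": 0,"ry": 0,"rz": 0,"claw": -0.7},
  {"x": 0,"y": 0,"z": -0.165,"rx": 0,"ry": 0,"rz": 0,"claw": -0.7},
  {"x": 0,"y": 0,"z": -0.19,"rx": 0,"ry": 0,"rz": 0,"claw": -0.7},
  {"x": 0,"y": 0,"z": -0.215,"rx": 0,"ry": 0,"rz": 0,"claw": -0.7},
  {"x": 0,"y": 0,"z": -0.235,"rx": 0,"ry": 0,"rz": 0,"claw": -0.7},
  {"x": 0,"y": 0,"z": -0.24,"rx": 0,"ry": 0,"rz": 0,"claw": -0.7},
])

```text
time: 11.97
tool_pos: [0.6096, -0.2449, 0.2505]
tool_rot: [3.136, 0.001, 1.666]
contact_force: [0.8, 0.2, -4.8]
opening: 0.0256
grip_force: 45.0
```

```bash
python3 - <<'E'
from h import *
plan((.534,.241,.245,75.5))
for c in("scene","top"):
    im,d=read_camera(c); X=cloud(c,d)
    cv2.imwrite(f"pics/{c}3.png",im)
    for o in nets.masks_of(c,"monitor")[:1]:
        P=X[(cv2.erode(o["region"].astype(np.uint8),np.ones((2,2)))>0)&(d>0)]
        P=P[(P[:,2]>.12)&(P[:,2]<.35)]
        print(c,round(o["conf"],2),o["box"],rect(P),P.mean(0).round(4),np.percentile(P[:,2],[2,50,98]).round(4))
E
```

```text
t 11.9667 [ 0.6096 -0.2449  0.2505] [3.1362e+00 1.5000e-03 1.6663e+00] open 0.0256 grip 45.0 [ 0.8  0.2 -4.8]
(0.534, 0.241, 0.245, 75.5) shift [ 0.6545 -0.0386  0.0061] turn [0.0072 0.0006 0.4438]
scene 0.67 [328.7, 149.7, 408.4, 225.7] [ 608.  -248.3   78.5  150.1    5.3] [ 0.5971 -0.2688  0.2308] [0.1974 0.2248 0.2801]
top 0.97 [354.6, 171.6, 390.9, 210.4] [ 614.2 -192.2   57.1   96.1   63.1] [ 0.602  -0.1893  0.2545] [0.1999 0.2769 0.2852]
```

View pics/scene3.png

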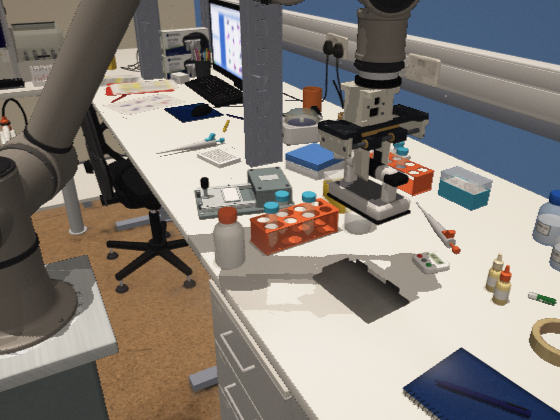

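The monitor hangs level in the gripper at (365,190), with the dock empty below it. Carry it over at this height: underside about 195 mm, obstacles at most 126 mm.

Request:
step_arm([
  {"x": 0.01,"y": -0.001,"z": 0,"rx": 0,"ry": 0,"rz": 0.007,"claw": -0.7},
  {"x": 0.03,"y": -0.002,"z": 0,"rx": 0,"ry": 0,"rz": 0.02,"claw": -0.7},
  {"x": 0.06,"y": -0.004,"z": 0,"rx": 0,"ry": 0,"rz": 0.04,"claw": -0.7},
  {"x": 0.09,"y": -0.005,"z": 0,"rx": 0,"ry": 0,"rz": 0.06,"claw": -0.7},
  {"x": 0.125,"y": -0.007,"z": 0,"rx": 0,"ry": 0,"rz": 0.085,"claw": -0.7},
  {"x": 0.16,"y": -0.01,"z": 0,"rx": 0,"ry": 0,"rz": 0.11,"claw": -0.7},
  {"x": 0.195,"y": -0.012,"z": 0,"rx": 0,"ry": 0,"rz": 0.135,"claw": -0.7},
  {"x": 0.23,"y": -0.014,"z": 0,"rx": 0,"ry": 0,"rz": 0.16,"claw": -0.7},
  {"x": 0.265,"y": -0.016,"z": 0,"rx": 0,"ry": 0,"rz": 0.18,"claw": -0.7},
  {"x": 0.3,"y": -0.018,"z": 0,"rx": 0,"ry": 0,"rz": 0.2,"claw": -0.7},
  {"x": 0.33,"y": -0.02,"z": 0,"rx": 0,"ry": 0,"rz": 0.22,"claw": -0.7},
  {"x": 0.35,"y": -0.021,"z": 0,"rx": 0,"ry": 0,"rz": 0.24,"claw": -0.7},
])

```text
time: 13.17
tool_pos: [0.5667, 0.0181, 0.2463]
tool_rot: [-3.14, -0.002, 1.478]
contact_force: [-0.0, -0.9, -4.4]
opening: 0.0256
grip_force: 45.0
```

```bash
python3 -c "
from h import *
plan((.534,.241,.245,75.5))"
```

```text
t 13.1667 [0.5667 0.0181 0.2463] [-3.1403e+00 -2.5000e-03  1.4784e+00] open 0.0256 grip 45.0 [-0.  -0.9 -4.4]
(0.534, 0.241, 0.245, 75.5) shift [ 0.2919 -0.0709  0.0026] turn [-0.0019 -0.003   0.2045]
```

Request:
step_arm([
  {"x": 0.02,"y": -0.005,"z": 0,"rx": 0,"ry": 0,"rz": 0.014,"claw": -0.7},
  {"x": 0.05,"y": -0.012,"z": 0,"rx": 0,"ry": 0,"rz": 0.035,"claw": -0.7},
  {"x": 0.085,"y": -0.021,"z": 0,"rx": 0,"ry": 0,"rz": 0.06,"claw": -0.7},
  {"x": 0.12,"y": -0.029,"z": 0,"rx": 0,"ry": 0,"rz": 0.085,"claw": -0.7},
  {"x": 0.155,"y": -0.038,"z": 0,"rx": 0,"ry": 0,"rz": 0.11,"claw": -0.7},
  {"x": 0.19,"y": -0.046,"z": 0,"rx": 0,"ry": 0,"rz": 0.135,"claw": -0.7},
  {"x": 0.22,"y": -0.053,"z": 0,"rx": 0,"ry": 0,"rz": 0.155,"claw": -0.7},
  {"x": 0.25,"y": -0.061,"z": 0,"rx": 0,"ry": 0,"rz": 0.175,"claw": -0.7},
  {"x": 0.275,"y": -0.067,"z": 0,"rx": 0,"ry": 0,"rz": 0.195,"claw": -0.7},
  {"x": 0.29,"y": -0.071,"z": 0,"rx": 0,"ry": 0,"rz": 0.204,"claw": -0.7},
  {"x": 0.292,"y": -0.071,"z": 0,"rx": 0,"ry": 0,"rz": 0.204,"claw": -0.7},
  {"x": 0.292,"y": -0.071,"z": 0,"rx": 0,"ry": 0,"rz": 0.204,"claw": -0.7},
])

```text
time: 14.17
tool_pos: [0.5346, 0.2389, 0.2466]
tool_rot: [-3.141, -0.001, 1.319]
contact_force: [0.2, -0.9, -5.7]
opening: 0.0258
grip_force: 45.0
```

```bash
python3 - <<'E'
from h import *
plan((.534,.241,.12,75.5),(.534,.241,.091,75.5))
for c in("scene","top"):
    im,d=read_camera(c); X=cloud(c,d); cv2.imwrite(f"pics/{c}4.png",im); np.save(f"{c}4.npy",d)
    for o in nets.masks_of(c,"monitor")[:1]:
        P=X[(cv2.erode(o["region"].astype(np.uint8),np.ones((2,2)))>0)&(d>0)]
        H=P[(P[:,2]>.21)&(P[:,2]<.235)]; P=P[(P[:,2]>.17)&(P[:,2]<.35)]
        print(c,round(o["conf"],2),o["box"],rect(P),"head",len(H),rect(H),np.percentile(H[:,2],[2,50,98]).round(4),P[:,2].min())
    for q in("handle_grip","window_centre","sample_centre"): print(q,[(round(o["conf"],2),np.round(o["pixel"],1)) for o in nets.landmark_of(c,q)[:1]])
E
```

```text
t 14.1667 [0.5346 0.2389 0.2466] [-3.1410e+00 -5.0000e-04  1.3193e+00] open 0.0258 grip 45.0 [ 0.2 -0.9 -5.7]
(0.534, 0.241, 0.12, 75.5) shift [ 0.0025 -0.0014  0.1688] turn [-0.0008 -0.0007  0.002 ]
(0.534, 0.241, 0.091, 75.5) shift [ 0.0024 -0.0013  0.2075] turn [-0.0008 -0.0007  0.002 ]
scene 0.58 [208.8, 90.8, 243.7, 145.2] [529.9 231.8 143.5  74.5  77.1] head 498 [529.2 228.2 121.1  72.7  76.1] [0.2107 0.2204 0.2319] 0.1897035375397492
handle_grip [(0.65, array([106.7, 224.7]))]
window_centre [(0.88, array([134.3, 228.6]))]
sample_centre [(0.65, array([192.5, 230.8]))]
top 0.84 [172.8, 198.5, 209.4, 238.2] [524.6 195.9  69.2  77.5  76.3] head 508 [526.  200.1  60.8  76.5  75.8] [0.2128 0.2224 0.2268] 0.19445026028994544
handle_grip [(0.71, array([212.9, 166.9]))]
window_centre [(0.74, array([218.7, 170.7]))]
sample_centre [(0.88, array([228.7, 186.2]))]
```

View pics/scene4.png

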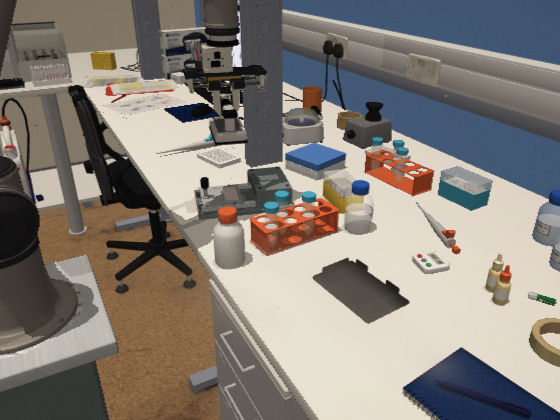

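The monitor hangs above the slide at (228,130), with the rack and bottles undisturbed. I'll check the wipe centre by projecting its pixels onto the z = 26 mm plane.

```bash
python3 - <<'E'
from h import *
def ray(c,r,k,z):
    p=camera_params(c); R=np.array(p["R"]);o=-R.T@np.array(p["t"]); v=R.T@np.array([(k-p["cx"])/p["fx"],(r-p["cy"])/p["fy"],1]); return o+v*(z-o[2])/v[2]
print(ray("scene",192.5,230.8,.026),ray("scene",193.4,229.7,.026),ray("top",228.7,186.2,.026),ray("top",229.3,187.7,.026))
for c in("scene","top"):
    for o in nets.masks_of(c,"sample_centre")[:1]: print(c,o["conf"],o["box"])
    for q,T in("wipe",(.534,.241,.026)),("hoodfront",(.565+.025*.968,.2325-.025*.25,.066)): print(q,np.round(proj(c,np.array(T)),1))
a=[cv2.resize(cv2.imread(f"pics/{c}4.png")[r0:r0+80,c0:c0+70],None,fx=5.5,fy=5.5,interpolation=cv2.INTER_CUBIC) for c,r0,c0 in(("scene",155,190),("top",190,145))]
cv2.imwrite("pics/c4.png",cv2.convertScaleAbs(cv2.hconcat(a),alpha=1.6))
E
```

```text
[0.53743657 0.24586224 0.026     ] [0.53268109 0.24211638 0.026     ] [0.52656497 0.24296622 0.026     ] [0.52509642 0.23897011 0.026     ]
scene 0.6 [199.7, 176.6, 245.0, 204.0]
wipe [230.3 193.5]
hoodfront [250.9 177.8]
top 0.82 [175.1, 225.2, 212.5, 260.3]
wipe [187.1 225.9]
hoodfront [191.2 202.6]
```

View pics/c4.png

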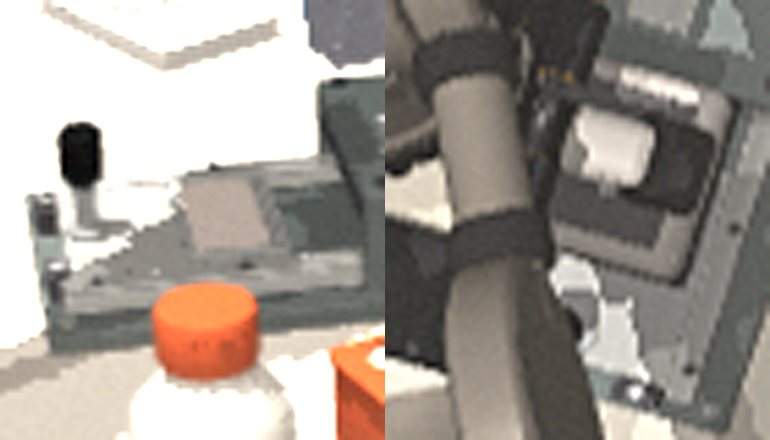

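Scene crop: the wipe is a clean rectangle centred at crop (229,214), or pixel (231.6,193.9). The predicted pixel is (230.3,193.5), so they agree within about 2 mm. Lowering partway.

Request:
step_arm([
  {"x": 0.001,"y": -0.001,"z": 0.01,"rx": 0,"ry": 0,"rz": 0,"claw": -0.7},
  {"x": 0.002,"y": -0.001,"z": 0.03,"rx": 0,"ry": 0,"rz": 0.002,"claw": -0.7},
  {"x": 0.002,"y": -0.001,"z": 0.06,"rx": 0,"ry": 0,"rz": 0.002,"claw": -0.7},
  {"x": 0.002,"y": -0.001,"z": 0.09,"rx": 0,"ry": 0,"rz": 0.002,"claw": -0.7},
  {"x": 0.002,"y": -0.001,"z": 0.115,"rx": 0,"ry": 0,"rz": 0.002,"claw": -0.7},
  {"x": 0.002,"y": -0.001,"z": 0.125,"rx": 0,"ry": 0,"rz": 0.002,"claw": -0.7},
  {"x": 0.002,"y": -0.001,"z": 0.125,"rx": 0,"ry": 0,"rz": 0.002,"claw": -0.7},
  {"x": 0.002,"y": -0.001,"z": 0.125,"rx": 0,"ry": 0,"rz": 0.002,"claw": -0.7},
  {"x": 0.002,"y": -0.001,"z": 0.125,"rx": 0,"ry": 0,"rz": 0.002,"claw": -0.7},
])

```text
time: 15.52
tool_pos: [0.5361, 0.2403, 0.1551]
tool_rot: [3.139, -0.003, 1.316]
contact_force: [1.2, -0.6, -4.8]
opening: 0.0256
grip_force: 45.0
```

```bash
python3 - <<'E'
from h import *
plan((.5345,.2405,.092,75.5))
for c in("scene","top"):
    im,d=read_camera(c); X=cloud(c,d); cv2.imwrite(f"pics/{c}5.png",im)
    for o in nets.masks_of(c,"monitor")[:1]:
        P=X[(cv2.erode(o["region"].astype(np.uint8),np.ones((2,2)))>0)&(d>0)]
        z0=.152-.055
        H=P[(P[:,2]>z0+.012)&(P[:,2]<z0+.037)]
        L=np.c_[H[:,:2]-[.5345,.2405]]@np.array([[.968,.25],[-.25,.968]])  # slide axes
        print(c,round(o["conf"],2),len(H),rect(H),"slide-x",np.percentile(L[:,0],[1,99]).round(4),"slide-y",np.percentile(L[:,1],[1,99]).round(4))
E
```

```text
t 15.5167 [0.5361 0.2403 0.1551] [ 3.1385e+00 -3.0000e-03  1.3159e+00] open 0.0256 grip 45.0 [ 1.2 -0.6 -4.8]
(0.5345, 0.2405, 0.092, 75.5) shift [-0.0005 -0.0025  0.0842] turn [ 0.0039 -0.0038 -0.0024]
scene 0.59 586 [532.4 230.6 125.1  76.9  76.1] slide-x [-0.037   0.0374] slide-y [-0.0714  0.0471]
top 0.56 376 [525.3 200.2  55.1  75.1  76.9] slide-x [-0.0357  0.0385] slide-y [-0.0682 -0.0176]
```

Request:
step_arm([
  {"x": 0,"y": -0.001,"z": 0.008,"rx": 0,"ry": 0,"rz": 0,"claw": -0.7},
  {"x": 0,"y": -0.001,"z": 0.02,"rx": 0,"ry": 0,"rz": 0,"claw": -0.7},
  {"x": 0,"y": -0.001,"z": 0.032,"rx": 0,"ry": 0,"rz": 0,"claw": -0.7},
  {"x": 0,"y": -0.001,"z": 0.044,"rx": 0,"ry": 0,"rz": 0,"claw": -0.7},
  {"x": 0,"y": -0.001,"z": 0.055,"rx": 0,"ry": 0,"rz": 0,"claw": -0.7},
  {"x": 0,"y": -0.001,"z": 0.065,"rx": 0,"ry": 0,"rz": 0,"claw": -0.7},
  {"x": 0,"y": -0.001,"z": 0.072,"rx": 0,"ry": 0,"rz": 0,"claw": -0.7},
  {"x": 0,"y": -0.001,"z": 0.078,"rx": 0,"ry": 0,"rz": 0,"claw": -0.7},
  {"x": 0,"y": -0.001,"z": 0.08,"rx": 0,"ry": 0,"rz": 0,"claw": -0.7},
  {"x": 0,"y": -0.001,"z": 0.08,"rx": 0,"ry": 0,"rz": 0,"claw": -0.7},
  {"x": 0,"y": -0.001,"z": 0.08,"rx": 0,"ry": 0,"rz": 0,"claw": -0.7},
  {"x": 0,"y": -0.001,"z": 0.08,"rx": 0,"ry": 0,"rz": 0,"claw": -0.7},
])

```text
time: 16.72
tool_pos: [0.5349, 0.2404, 0.0943]
tool_rot: [3.14, -0.002, 1.316]
contact_force: [-0.5, 0.2, -5.5]
opening: 0.0256
grip_force: 45.0
```

```bash
python3 - <<'E'
from h import *
for i in range(3):
    read_camera("top"); s=robot.observe(); print(s["tool_pos"].round(4))
plan((.5345,.2405,.092,75.5))
for c in("scene","top"):
    im,d=read_camera(c); X=cloud(c,d); cv2.imwrite(f"pics/{c}6.png",cv2.resize(im[100:220,170:290] if c=="scene" else im[160:280,130:250],None,fx=5,fy=5,interpolation=cv2.INTER_CUBIC))
    for o in nets.masks_of(c,"monitor")[:1]:
        P=X[(cv2.erode(o["region"].astype(np.uint8),np.ones((2,2)))>0)&(d>0)]
        z0=.037
        H=P[(P[:,2]>z0+.012)&(P[:,2]<z0+.037)]
        L=np.c_[H[:,:2]-[.5345,.2405]]@np.array([[.968,.25],[-.25,.968]])
        T=H[(H[:,2]>z0+.02)]
        print(c,round(o["conf"],2),len(H),rect(H),"slide-x",np.percentile(L[:,0],[1,99]).round(4),"slide-y",np.percentile(L[:,1],[1,99]).round(4),"top z",np.median(T[:,2]))
E
```

```text
[0.5349 0.2404 0.0943]
[0.5349 0.2404 0.0942]
[0.5348 0.2403 0.0942]
t 16.8667 [0.5348 0.2403 0.0942] [ 3.1401e+00 -2.0000e-03  1.3158e+00] open 0.026 grip 45.0 [ 0.1 -0.4 -4.7]
(0.5345, 0.2405, 0.092, 75.5) shift [ 0.0001 -0.0005  0.0029] turn [ 0.0019 -0.0026 -0.0024]
scene 0.82 558 [530.9 233.4 128.8  75.3  76.5] slide-x [-0.0384  0.0346] slide-y [-0.071   0.0455] top z 0.06747405677022233
top 0.57 345 [524.1 201.   55.8  75.6  75.6] slide-x [-0.0376  0.0368] slide-y [-0.0686 -0.0165] top z 0.06880291430401358
```

View pics/scene6.png

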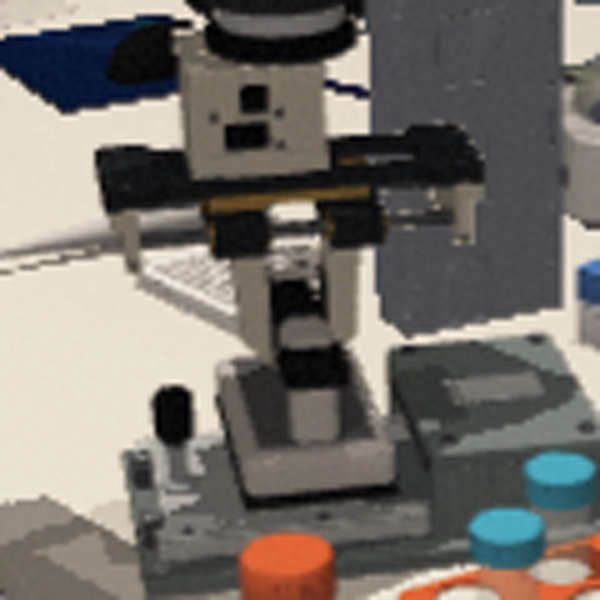

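The monitor sits level over the wipe at crop (310,440), with gaps to the knob (172,415) and the hood. Its underside is about 13 mm above the wipe, so I'll lower 2 mm more and settle.

Request:
step_arm([
  {"x": 0,"y": 0,"z": 0.002,"rx": 0,"ry": 0,"rz": 0,"claw": -0.7},
  {"x": 0,"y": 0,"z": 0.003,"rx": 0,"ry": 0,"rz": 0,"claw": -0.7},
  {"x": 0,"y": 0,"z": 0.003,"rx": 0,"ry": 0,"rz": 0,"claw": -0.7},
  {"x": 0,"y": 0,"z": 0.003,"rx": 0,"ry": 0,"rz": 0,"claw": -0.7},
  {"x": 0,"y": 0,"z": 0.003,"rx": 0,"ry": 0,"rz": 0,"claw": -0.7},
  {"x": 0,"y": 0,"z": 0.003,"rx": 0,"ry": 0,"rz": 0,"claw": -0.7},
  {"x": 0,"y": 0,"z": 0.003,"rx": 0,"ry": 0,"rz": 0,"claw": -0.7},
  {"x": 0,"y": 0,"z": 0.003,"rx": 0,"ry": 0,"rz": 0,"claw": -0.7},
])

```text
time: 17.73
tool_pos: [0.5346, 0.2403, 0.0915]
tool_rot: [3.141, -0.002, 1.316]
contact_force: [-0.0, 1.0, -5.1]
opening: 0.0258
grip_force: 45.0
```

```bash
python3 - <<'E'
from h import *
s=robot.observe(); print(s["tool_pos"],s["contact_force"],s["grip_force"])
if .088<s["tool_pos"][2]<.096: print(robot.hand_in())
E
```

```text
[0.53463024 0.24028549 0.09152276] [-0.03170796  1.02659735 -5.12236982] 44.99856233596802
the job is handed in; nothing more can be done
None
```

I handed the job in at about 18 s (no verdict came back): the carriage is pulled out to its end stop and the gripper is holding the monitor level about 10–11 mm above the wipe, centred within a few mm by camera measurement; the rack and bottles were not touched.

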